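# Clamp bar over the two posts of a tin clamp

### The job

Take the longer of the two clamp bars, the one whose holes match the two posts of the tin clamp, and lower it over both posts at once so that it lies flat on the lid of the tin between them. Set it down, do not drop it, leave the shorter bar where it lies, and keep the arm clear of the tall sieve shaker on the right.

Things in the scene. Friction and masses are not known exactly. Their poses are not given: they have to be found in the camera images.
- long_bar_grip (a point): Centre of the longer clamp bar's black grip block, which stands on the middle of the bar: 20 mm wide (across the bar), 40 mm long (along it), 30 mm high; pinch it from above across its 20 mm width. The point is 25 mm above the bar's underside, 15 mm below the block's top. y runs along the bar, x across it, z up; either way round is the same.
- long_bar: The longer clamp bar, aluminium, 154 mm long, 10 mm thick, 0.15 to 0.3 kg, lying on the table, block up: a web 20 mm wide with a ring eye at each end (44 mm outside, through hole 30 mm, hole centres 110 mm apart on the bar's y axis, 55 mm either side of the middle). Origin: middle of its underside.
- short_bar_grip (a point): Centre of the grip block of the shorter bar, a bystander of the same make, 114 mm long: its hole centres are only 70 mm apart, so it does not fit the posts. The point is 25 mm above its underside, y along the bar. The two bars swap places from start to start.
- tin_top (a point): Middle of the lid of a round 64 mm tin, 44 mm above the table. The tin is fixed on the clamp: a grey base plate 96 x 150 mm, fixed to the table, with two upright steel posts, 9 mm thick with pointed ends, at 55 mm either side along y (110 mm apart), their tips 36 mm above this point. With the bar lying on the lid its grip point is 25 mm above this point.
- shaker_foot (a point): An obstacle that always stands here, fixed: a sieve shaker, straight ahead and to the right of the robot. The point is the middle of its foot on the table. Base 380 mm deep (x) and 300 mm wide (y), about 120 mm high; on it a round stack of sieves, 210 mm across, up to 530 mm, between two upright rods 118 mm to the left and right, up to 705 mm. Draw the arm in before swinging past it.

How it is judged:
At the end, for the whole second after the job is handed in: The longer bar is at rest flat on the tin's lid (tilt under 5 degrees, its grip point 20 to 30 mm above the lid) with both posts through its holes: its middle within 14 mm of the tin's middle and its length within 15 degrees of the line of the posts (horizontal distance between long_bar_grip and tin_top below 0.014 m and z of long_bar_grip in the frame of tin_top between 0.02 and 0.03 m and angle between the y axis of long_bar_grip and the y axis of tin_top, either way round below 0.26 rad and angle between long_bar_grip's own z axis and vertical below 0.09 rad and linear speed of long_bar below 0.02 m/s); the robot touches nothing.
It fails at once if the shorter bar is moved more than 30 mm (distance of short_bar_grip from where it was at the start of the episode above 0.03 m).
It fails at once if the longer bar is dropped over the clamp (faster than 0.7 m/s close above the tin) (horizontal distance between long_bar_grip and tin_top below 0.03 m and z of long_bar_grip in the frame of tin_top below 0.1 m and linear speed of long_bar above 0.7 m/s).
It also fails if it takes over 42 s, if anything falls off the work surface, if the arm or the gripper's body presses on something with over 40 N, if the wrist force passes 120 N, or if a joint passes its speed limit or range.

### The arm

A 6-joint arm with a two-finger parallel gripper is mounted at the origin on a cart in front of the work surface, level with it; the furniture and walls round the work are solid. World frame = base frame: x ahead of the robot, y to its left, z up, the work surface at z = 0. Lengths are in m, angles in rad, forces in N, time in s.
With the tool pointing down it reaches from about 0.25 to 0.725 m from the base axis. Payload 4 kg.
Tool frame: the origin (TCP) lies midway between the tips of the shut fingers; the grasp point (between the pads) lies 19 mm behind it; z points along the fingers, y is the line along which they close (so a half turn about z gives the same grasp; the last joint's range is limited). The gripper opens to 85 mm and grips with 20 to 120 N. Pads are 22 mm wide; open, the fingers measure 114 mm over their backs; the gripper's body (76 mm by 85 mm) begins 54 mm behind the grasp point. The pads swing forward as they close: fully open they stand 13 mm farther back than shut.
Start: joints at [1.1, 0.241, 0.005, 1.335, 0, 1.571], TCP at [0.227, 0.446, 0.206] pointing down, gripper open.
Joint ranges: [-2.72, 2.72], [-1.05, 1.87], [-1.09, 1.28], [-1.99, 2.15], [-1.42, 1.44], [-3.14, 3.14]. Speed limits (rad/s): [2.79, 2.79, 3.14, 3.14, 3.14, 3.14].

### API

Orientations are given as a unit quaternion [x, y, z, w].
In Python, from workcell import monitor, vision, job gives the robot as it stands.
- The arm moves only by the tool move_arm, never from a script. Its argument "moves" is a list that holds one entry, the list of rows, each a list of 5 numbers: the shift along the world's x, y, z in m, then the turn about the world's z in degrees, then the opening in per cent of the stroke, from 0 (shut) to 100 (fully open). In form: [[[x, y, z, turn, gripper], ...]]. A call has 1 to 5 rows; each row is the pose to reach, as a shift and turn from the pose commanded when the call began; what a row does not reach only later rows make up. A row lasts 1/8 s, in which the tool goes at most 62.5 mm and 10.7 degrees, less where a joint would pass 70% of its speed; a pose out of reach is approached as far as the arm can. A call with a gripper value outside its range is refused whole. The fingers move at their own pace and stop on an object; the grip force is fixed at half the most. Time passes only in rows, so rows that repeat a pose let the fingers close. It gives the time, the measured TCP pose, the force, the opening and the grip force at its end, in the units of the state.
- monitor.get_obs(): the state, without advancing time (a new reading comes with each control period).
- vision.camera(name): name is "side" or "top"; returns a dict with "color" (384x512x3 uint8, red, green, blue), "camera_matrix" (3x3 intrinsics, pixels), "eye" and "attitude" of the camera in the world. Camera axes: x right, y up, looking along -z (the intrinsics and any distortion apply to the point x, -y, -z); pixel columns grow to the right and rows downward; lengths in m; the calibration is good to about 2 mm. A picture is of the moment at which its call begins. There is no depth.
- job.job_done(): hands the job in; it is judged then, once.
The state is a dict: "clock": time; "joint_pos": joint angles; "joint_vel": joint speeds; "tau": joint torques, N m; "eef_pos": TCP position; "tool_rot": TCP orientation; "ft_force": force on the tool from outside, world axes, zero at the start; "ft_torque": the same for the moment, N m; "grip_width": finger opening in m; "grasp_force": force on a finger pad.
Only numpy, scipy, OpenCV 4.12 (cv2) and the standard library are available. Lean on these libraries where they do the work, as an engineer would, in place of code of your own. Each camera call takes 0.05 s, during which the arm holds its last target. There are 200 camera calls.

## Working session

There is one attempt and no reset: what is moved stays moved. The work goes in short steps, Python scripts to look and compute and a tool call to move; the robot and the scene stay as the last step left them, time stands still between calls to the robot, and variables do not carry over. Pictures are saved under pics/ and viewed, at most 10 in all, crops included, and the job is handed in when it is done.

Besides the shell and the picture viewer there is one more tool, called by a JSON object that holds its "fn" and its "kwargs", one argument or row to a line. move_arm: Moves the arm, as the interface text tells. Its arguments: {"type":"object","properties":{"moves":{"type":"array","items":{"type":"array","items":{"type":"array","items":{"type":"number"}}}}},"required":["moves"]}

```bash
mkdir -p pics
cat > h.py <<'E'
import numpy as np, cv2
from scipy.spatial.transform import Rotation as R
from workcell import monitor, vision, job
def snap(name,fn,crop=None,s=1):
    c=vision.camera(name); im=c["color"][:,:,::-1]
    if crop: x0,y0,x1,y1=crop; im=im[y0:y1,x0:x1]
    cv2.imwrite("pics/"+fn,cv2.resize(im,None,fx=s,fy=s,interpolation=cv2.INTER_CUBIC))
    np.savez("cam_"+name,**{k:np.array(v) for k,v in c.items()})
    return c
def rot(c):
    a=np.array(c["attitude"]); return a if a.shape==(3,3) else R.from_quat(a).as_matrix()
def px(name,u,v,z):
    c=np.load("cam_"+name+".npz"); K=c["camera_matrix"]
    p=np.linalg.inv(K)@[u,v,1]; d=rot(c)@[p[0],-p[1],-p[2]]; e=c["eye"]
    return e+d*(z-e[2])/d[2]
def proj(name,P):
    c=np.load("cam_"+name+".npz"); q=rot(c).T@(np.array(P)-c["eye"]); p=c["camera_matrix"]@[q[0],-q[1],-q[2]]
    return p[:2]/p[2]
E
python3 - <<'E'
from h import *
for n in("top","side"):
    c=snap(n,n+"1.png",s=1.5); print({k:np.round(v,4) if not isinstance(v,str) else v for k,v in c.items() if k!="color"})
print(monitor.get_obs())
E
```

```text
{'camera_matrix': array([[454.4801,   0.    , 259.8255],
       [  0.    , 454.4801, 185.3197],
       [  0.    ,   0.    ,   1.    ]]), 'eye': array([0.3232, 0.0869, 1.2398]), 'attitude': array([ 0.0681, -0.0629, -0.7019,  0.7062])}
{'camera_matrix': array([[394.4969,   0.    , 254.5489],
       [  0.    , 394.4969, 192.964 ],
       [  0.    ,   0.    ,   1.    ]]), 'eye': array([ 0.2438, -0.6531,  0.5393]), 'attitude': array([ 0.4878, -0.0937, -0.1682,  0.8515])}
{'clock': 0.1, 'joint_pos': array([1.09999966e+00, 2.41346112e-01, 3.83958576e-03, 1.33518723e+00,
       2.13628455e-06, 1.57078512e+00]), 'joint_vel': array([-0.00133488, -0.00223835,  0.00363019,  0.00019242,  0.00133567,
       -0.00180164]), 'tau': array([ 5.18736888e-04, -3.73138726e+01,  2.53009719e+01,  1.08864272e-02,
        4.82032112e-05, -7.24889929e-06]), 'eef_pos': array([0.22651694, 0.44505253, 0.2048904 ]), 'tool_rot': array([ 2.33224802e-01,  9.72422383e-01, -9.22300430e-04, -2.22312966e-04]), 'ft_force': array([-0.72613303,  0.13530238,  1.29206784]), 'ft_torque': array([0.00722035, 0.06913871, 0.0210484 ]), 'grasp_force': 0.0, 'grip_width': 0.0855577919625287}
```

View pics/top1.png

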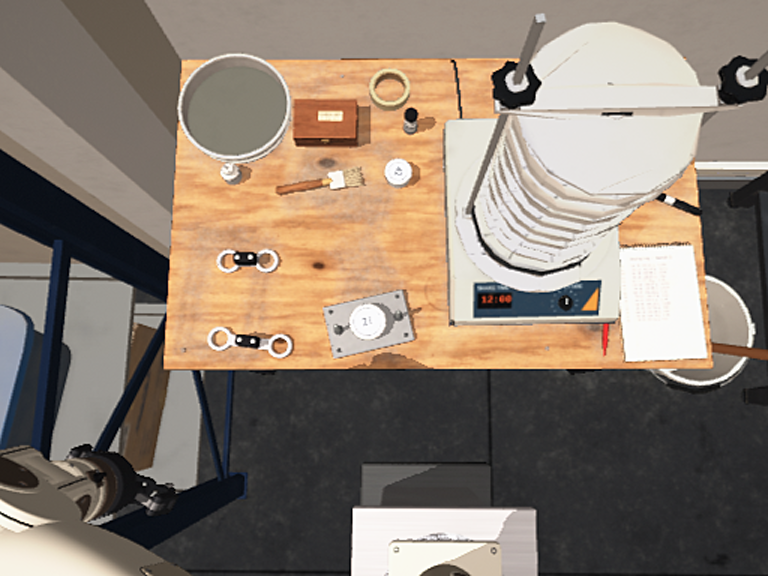

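View pics/side1.png

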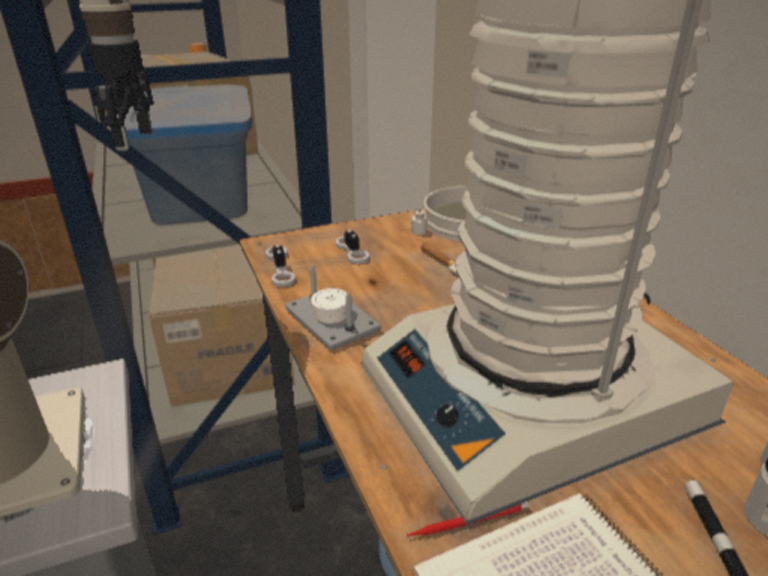

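In the top view (x1.5), the long bar's rings are at about (221,338) and (279,345). The short bar's are at (229,261) and (266,260). The tin is at (369,321), with the posts near (340,330) and (399,315). I'll enlarge this area.

Run:
```python
from h import *
c=np.load("cam_top.npz"); im=c["color"][150:250,125:285,::-1]
cv2.imwrite("pics/crop1.png",cv2.resize(im,None,fx=5,fy=5,interpolation=cv2.INTER_CUBIC))
c=np.load("cam_side.npz"); im=c["color"][145:245,160:270,::-1]
cv2.imwrite("pics/crop2.png",cv2.resize(im,None,fx=6,fy=6,interpolation=cv2.INTER_CUBIC)[:, :])
```

```text
(no output)
```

View pics/crop1.png

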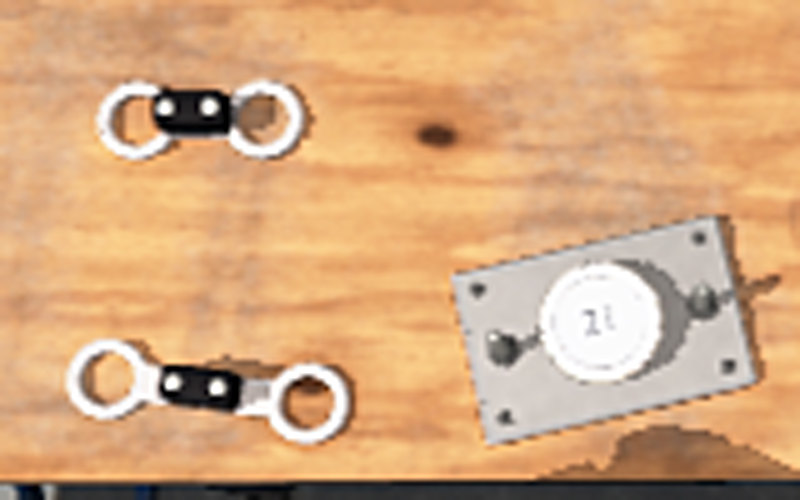

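View pics/crop2.png

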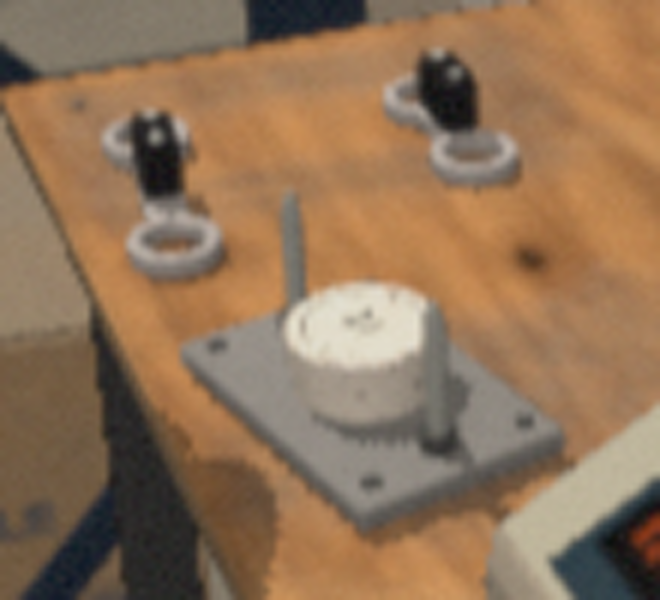

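```bash
cat > m.py <<'E'
from h import *
T=lambda x,y,z: px("top",(x+.5)/5-.5+125,(y+.5)/5-.5+150,z)
S=lambda x,y,z: px("side",(x+.5)/6-.5+160,(y+.5)/6-.5+145,z)
def line(n,a,b):
    d=b-a; print(n,a.round(4),b.round(4),"mid",((a+b)/2).round(4),"len",np.linalg.norm(d).round(4),"ang of line deg",np.degrees(np.arctan2(d[1],d[0])).round(2)%180)
line("long top",T(107,378,.01),T(309,403,.01))
line("long side",S(146,139,.01),S(175,242,.01))
print("block top",T(200,388,.04))
line("short",T(137,121,.01),T(266,120,.01))
print("tin",T(601,321,.044),S(364,326,.044))
line("tips side",S(291,192,.080),S(434,304,.080))
for z in(.006,.01):
  q=[T(*p,z) for p in[(455,275),(720,217),(757,380),(488,442)]]
  line("plate",(q[0]+q[3])/2,(q[1]+q[2])/2)
o=monitor.get_obs(); r=R.from_quat(o["tool_rot"]).as_matrix(); print(o["eef_pos"],"tool y ang",np.degrees(np.arctan2(r[1,1],r[0,1]))%180,r[:,2], o["joint_pos"])
E
python3 m.py
```

```text
long top [0.4423 0.4049 0.01  ] [0.4294 0.2947 0.01  ] mid [0.4359 0.3498 0.01  ] len 0.111 ang of line deg 83.33
long side [0.4438 0.4001 0.01  ] [0.4315 0.292  0.01  ] mid [0.4377 0.3461 0.01  ] len 0.1088 ang of line deg 83.52
block top [0.43441713 0.3476118  0.04      ]
short [0.5849 0.3958 0.01  ] [0.5859 0.3243 0.01  ] mid [0.5854 0.36   0.01  ] len 0.0716 ang of line deg 90.75
tin [0.47079153 0.1357978  0.044     ] [0.47291083 0.1339339  0.044     ]
tips side [0.4613 0.1899 0.08  ] [0.4858 0.0818 0.08  ] mid [0.4735 0.1359 0.08  ] len 0.1108 ang of line deg 102.77
plate [0.4548 0.2077 0.006 ] [0.4886 0.0624 0.006 ] mid [0.4717 0.135  0.006 ] len 0.1492 ang of line deg 103.07
plate [0.4544 0.2073 0.01  ] [0.4881 0.0624 0.01  ] mid [0.4712 0.1349 0.01  ] len 0.1487 ang of line deg 103.07
[0.22651694 0.44505253 0.2048904 ] tool y ang 63.02597973929166 [-8.62570880e-04 -1.69003337e-03 -9.99998200e-01] [1.09999966e+00 2.41346112e-01 3.83958576e-03 1.33518723e+00
 2.13628455e-06 1.57078512e+00]
```

{"fn": "move_arm", "kwargs": {
  "moves": [
    [[0.04,-0.02,0,-10,100],[0.08,-0.04,0,-20,100],[0.12,-0.06,0,-30,100],[0.16,-0.075,-0.01,-40,100],[0.19,-0.09,-0.03,-50,100]]
  ]
}}

```text
clock: 0.72
eef_pos: [0.4188, 0.3552, 0.1757]
tool_rot: [0.625, 0.781, 0.001, 0.0]
ft_force: [-0.5, 0.1, 0.2]
grip_width: 0.0854
grasp_force: 0.0
```

{"fn": "move_arm", "kwargs": {
  "moves": [
    [[0.0185,-0.007,-0.02,-10,100],[0.0185,-0.007,-0.04,-19.6,100],[0.0185,-0.007,-0.05,-19.6,100],[0.0185,-0.007,-0.06,-19.6,100],[0.0185,-0.007,-0.06,-19.6,100]]
  ]
}}

```text
clock: 1.35
eef_pos: [0.4347, 0.3486, 0.1152]
tool_rot: [0.746, 0.666, -0.001, -0.0]
ft_force: [-0.1, -0.4, 0.1]
grip_width: 0.0853
grasp_force: 0.0
```

```bash
sed -i '/^o=mon/,$d' m.py
cat >> h.py <<'E'
def st():
    o=monitor.get_obs(); r=R.from_quat(o["tool_rot"]).as_matrix(); print(o["clock"],o["eef_pos"].round(4),"y ang",np.degrees(np.arctan2(r[1,1],r[0,1])).round(2),r[:,2].round(3),o["joint_pos"].round(3),o["ft_force"].round(1),o["grip_width"],o["grasp_force"])
E
python3 - <<'E'
from h import *
st()
a=snap("top","t2.png",(125,130,285,250),4); a=snap("side","s2.png",(150,100,270,200),5)
E
```

```text
1.35 [0.4347 0.3486 0.1152] y ang -6.47 [-0.001 -0.001 -1.   ] [ 6.760e-01  4.070e-01 -1.000e-03  1.164e+00  0.000e+00  2.360e+00] [-0.1 -0.4  0.1] 0.08531594636984928 0.0
```

View pics/s2.png

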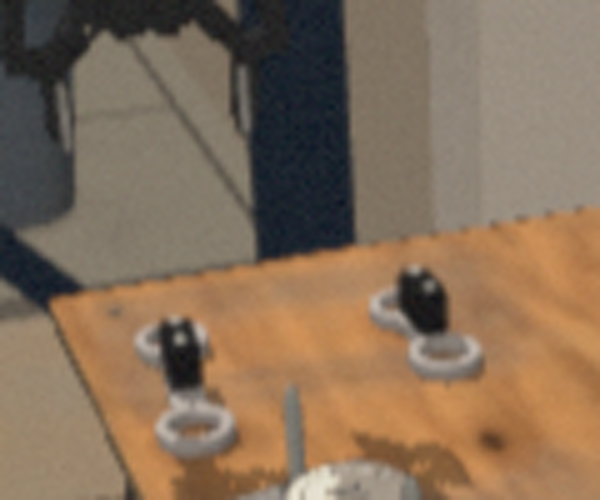

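The gripper is open and straddles the long bar's line, with its tips at about (60,140) and (240,130) in the crop. The bar's block is at (180,350), below it. Next I descend and grip.

{"fn": "move_arm", "kwargs": {
  "moves": [
    [[0,0,-0.03,0,100],[0,0,-0.06,0,100],[0,0,-0.08,0,100],[0,0,-0.095,0,100],[0,0,-0.106,0,100]]
  ]
}}

```text
clock: 2.08
eef_pos: [0.4356, 0.349, 0.0096]
tool_rot: [0.746, 0.666, 0.0, 0.0]
ft_force: [-0.2, 0.4, 0.1]
grip_width: 0.0856
grasp_force: 0.0
```

{"fn": "move_arm", "kwargs": {
  "moves": [
    [[0,0,0,0,60],[0,0,0,0,30],[0,0,0,0,0],[0,0,0,0,0],[0,0,0,0,0]]
  ]
}}

```text
clock: 2.7
eef_pos: [0.4358, 0.349, 0.0107]
tool_rot: [0.746, 0.665, 0.001, 0.0]
ft_force: [-1.3, -0.6, 5.9]
grip_width: 0.0173
grasp_force: 58.7
```

{"fn": "move_arm", "kwargs": {
  "moves": [
    [[0,0,0,0,0],[0,0,0,0,0],[0,0,0,0,0],[0,0,0,0,0]]
  ]
}}

```text
clock: 3.2
eef_pos: [0.4358, 0.349, 0.0107]
tool_rot: [0.746, 0.665, 0.001, 0.0]
ft_force: [-1.0, -1.3, 6.2]
grip_width: 0.0172
grasp_force: 58.8
```

{"fn": "move_arm", "kwargs": {
  "moves": [
    [[0,0,0.02,0,0],[0,0,0.05,0,0],[0,0,0.08,0,0],[0,0,0.11,0,0],[0,0,0.12,0,0]]
  ]
}}

```text
clock: 3.82
eef_pos: [0.4359, 0.3491, 0.1309]
tool_rot: [0.746, 0.665, 0.001, 0.0]
ft_force: [0.7, 0.8, -2.6]
grip_width: 0.0172
grasp_force: 59.0
```

{"fn": "move_arm", "kwargs": {
  "moves": [
    [[0,-0.025,0,3,0],[0.01,-0.06,0,6,0],[0.02,-0.1,0,11,0],[0.025,-0.13,0,15,0],[0.03,-0.16,0,18,0]]
  ]
}}

```text
clock: 4.45
eef_pos: [0.4644, 0.1871, 0.1281]
tool_rot: [0.633, 0.774, -0.001, -0.001]
ft_force: [0.5, -0.8, -2.5]
grip_width: 0.0173
grasp_force: 59.1
```

{"fn": "move_arm", "kwargs": {
  "moves": [
    [[0.004,-0.03,0,1.6,0],[0.006,-0.054,0,1.6,0],[0.006,-0.054,0,1.6,0],[0.006,-0.054,0,1.6,0],[0.006,-0.054,0,1.6,0]]
  ]
}}

```text
clock: 5.08
eef_pos: [0.4711, 0.1353, 0.1293]
tool_rot: [0.622, 0.783, -0.0, -0.0]
ft_force: [0.5, -0.4, -3.1]
grip_width: 0.0171
grasp_force: 59.1
```

Run:
```python
from h import *
st()
a=snap("top","t3.png",(165,150,295,250),6); a=snap("side","s3.png",(160,120,290,220),6)
```

```text
5.075 [0.4711 0.1353 0.1293] y ang 13.09 [-0.001  0.    -1.   ] [ 0.28   0.27  -0.162  1.14   0.     1.622] [ 0.5 -0.4 -3.1] 0.017096062016499436 59.065452218055725
```

View pics/t3.png

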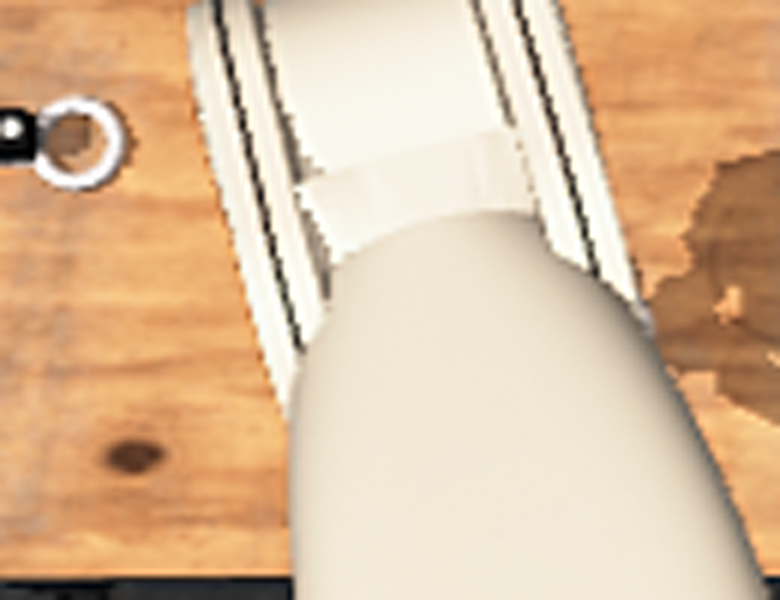

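View pics/s3.png

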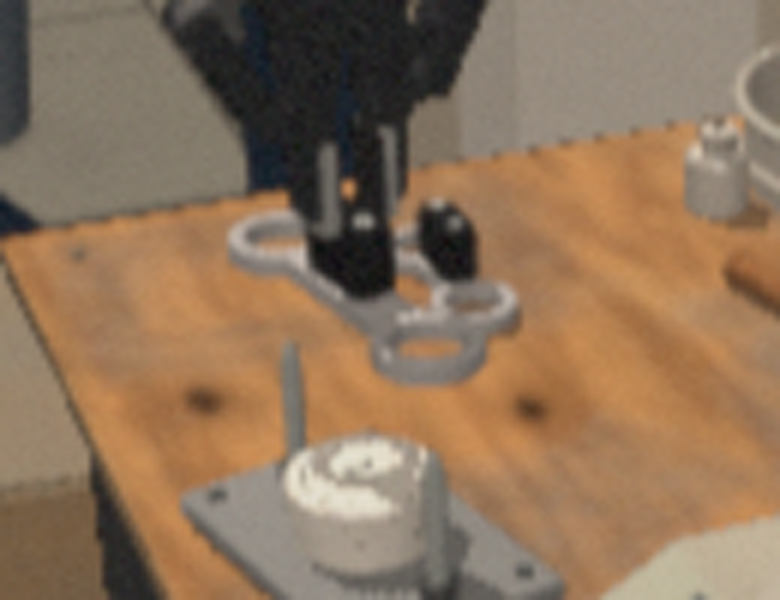

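The side crop shows the bar held level. Its near ring is at (433,340) and its far ring at about (275,238). The post tips are at (291,343) and (434,453).

Run:
```python
from h import *
S=lambda x,y,z: px("side",(x+.5)/6-.5+160,(y+.5)/6-.5+120,z)
for a in [(432,337),(275,238)]: print("ring",S(*a,.1286).round(4))
for a in [(291,343),(434,453)]: print("tip",S(*a,.080).round(4))
t=np.radians(103.1); d=np.array([np.cos(t),np.sin(t),0])
for s in(1,-1):
    P=np.array([.4711,.1353,.1286])+s*.055*d; u=proj("side",P); print("pred ring",P.round(4),((u-[160,120]+.5)*6-.5).round(0))
```

```text
ring [0.4876 0.0844 0.1286]
ring [0.4575 0.1888 0.1286]
tip [0.461  0.1891 0.08  ]
tip [0.486  0.0825 0.08  ]
pred ring [0.4586 0.1889 0.1286] [278. 237.]
pred ring [0.4836 0.0817 0.1286] [424. 342.]
```

{"fn": "move_arm", "kwargs": {
  "moves": [
    [[0.001,0,-0.015,0,0],[0.001,0,-0.03,0,0],[0.001,0,-0.04,0,0],[0.001,0,-0.05,0,0],[0.001,0,-0.055,0,0]]
  ]
}}

```text
clock: 5.8
eef_pos: [0.4719, 0.1345, 0.0738]
tool_rot: [0.622, 0.783, -0.0, -0.0]
ft_force: [0.7, -0.3, -2.0]
grip_width: 0.0171
grasp_force: 59.1
```

{"fn": "move_arm", "kwargs": {
  "moves": [
    [[0,0,-0.006,0,0],[0,0,-0.011,0,0],[0,0,-0.015,0,0],[0,0,-0.018,0,0],[0,0,-0.018,0,0]]
  ]
}}

```text
clock: 6.42
eef_pos: [0.4722, 0.1346, 0.0566]
tool_rot: [0.622, 0.783, -0.0, -0.0]
ft_force: [0.8, -0.1, -2.9]
grip_width: 0.0175
grasp_force: 59.1
```

{"fn": "move_arm", "kwargs": {
  "moves": [
    [[0,0,-0.001,0,0],[0,0,-0.002,0,0],[0,0,-0.0025,0,0],[0,0,-0.0025,0,0]]
  ]
}}

```text
clock: 6.92
eef_pos: [0.4725, 0.1346, 0.0547]
tool_rot: [0.622, 0.783, 0.0, 0.0]
ft_force: [-1.1, -1.0, 2.1]
grip_width: 0.0176
grasp_force: 59.6
```

Run:
```python
from h import *
st()
a=snap("side","s4.png",(160,140,290,240),6)
```

```text
6.925 [0.4725 0.1346 0.0547] y ang 13.03 [ 0.001  0.    -1.   ] [ 0.278  0.345 -0.271  0.954 -0.     1.621] [-1.1 -1.   2.1] 0.01755269189735403 59.60797369480133
```

View pics/s4.png

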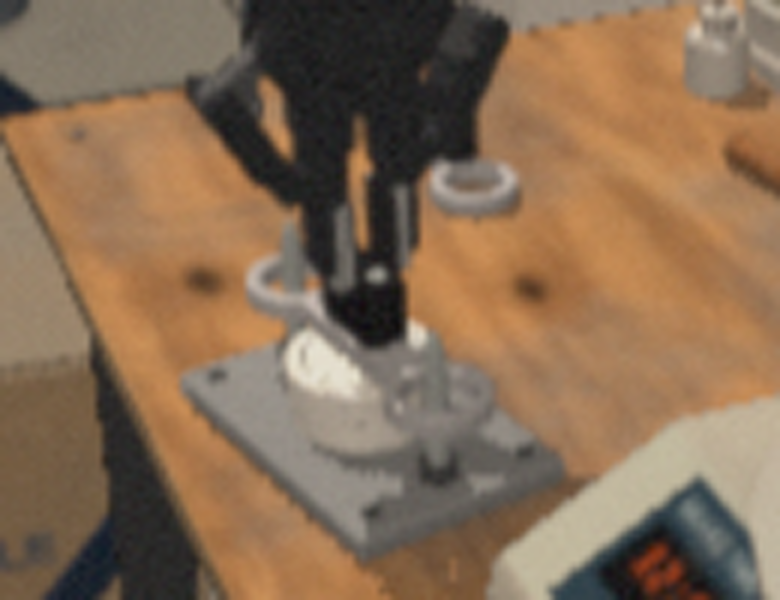

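Both posts stand through the rings, at about (290,250) and (435,370). The bar lies on the lid, and the force has changed to +2 N (from -2.9 N). I'll release it and retreat straight up.

{"fn": "move_arm", "kwargs": {
  "moves": [
    [[0,0,0,0,15],[0,0,0,0,40],[0,0,0,0,70],[0,0,0,0,70],[0,0,0,0,70]]
  ]
}}

```text
clock: 7.6
eef_pos: [0.4723, 0.1346, 0.0541]
tool_rot: [0.622, 0.783, -0.0, -0.0]
ft_force: [-0.6, -0.1, -0.2]
grip_width: 0.0598
grasp_force: 0.0
```

{"fn": "move_arm", "kwargs": {
  "moves": [
    [[0,0,0.015,0,70],[0,0,0.04,0,70],[0,0,0.08,0,70],[0,0,0.12,0,70],[0,0,0.14,0,70]]
  ]
}}

```text
clock: 8.22
eef_pos: [0.4736, 0.135, 0.198]
tool_rot: [0.622, 0.783, 0.002, 0.002]
ft_force: [-0.4, 0.2, -0.1]
grip_width: 0.06
grasp_force: 0.0
```

{"fn": "move_arm", "kwargs": {
  "moves": [
    [[-0.03,0.02,0.01,0,70],[-0.07,0.05,0.02,0,70],[-0.11,0.08,0.02,0,70],[-0.14,0.1,0.02,0,70],[-0.14,0.1,0.02,0,70]]
  ]
}}

```text
clock: 8.85
eef_pos: [0.3309, 0.2356, 0.2155]
tool_rot: [0.621, 0.784, 0.001, 0.0]
ft_force: [0.7, -0.5, 0.2]
grip_width: 0.0599
grasp_force: 0.0
```

Run:
```python
from h import *
st()
a=snap("side","s5.png",(160,140,290,240),6)
```

```text
8.85 [0.3309 0.2356 0.2155] y ang 13.25 [ 0.001  0.001 -1.   ] [ 0.619  0.048 -0.197  1.323  0.     1.958] [ 0.7 -0.5  0.2] 0.05986117432112633 0.0
```

View pics/s5.png

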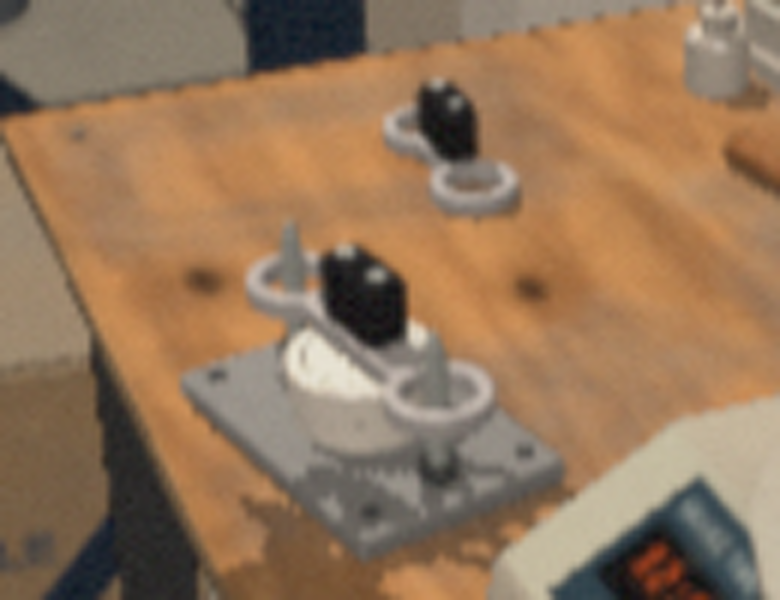

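The bar lies flat on the lid with posts through both rings, near (290,265) and (437,380). The short bar hasn't moved, and the arm is clear.

```bash
python3 -c "
from workcell import job
print(job.job_done())"
```

```text
the job is handed in; nothing more can be done
None
```

The longer bar lies flat on the tin's lid with both posts through its holes, the shorter bar is where it was, the arm is clear, and I handed the job in at about 9 s on the robot's clock (no verdict was returned).

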